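Slide the catch tray under the kiln-shelf bridge

TASK

With your fingertips, push the shallow clay catch tray flat along the table and in under the low kiln-shelf bridge, entering from the side where it lies now, until it sits square and centred under the bridge with equal ends showing front and back, so that it will catch glaze running off the bowl above; then move clear. Keep the tray flat on the table the whole way: do not pick it up, carry it or tip it. Do not touch the bridge, and leave the bowl on it, the vase, the kiln prop and the trimming tool where they are.

Things in the scene. Friction and masses are not known exactly. Their poses are not given: they have to be found in the camera images.
- bridge: Low off-white kiln-furniture bridge, fixed: a slab 70 (x) by 158 (y) by 12 mm on two bars, each 70 x 25 x 16 mm, at its y ends. The passage under it runs along the bridge's x: 70 mm deep, 108 mm wide, 16 mm high; slab top 28 mm above the table. Origin on the table at the middle of the passage, z up. The tray starts on the -x side and enters towards +x.
- tray: Shallow buff clay tray, loose, about 0.25 kg, 140 (its x) by 90 (y) by 12 mm high: an 8 mm floor with a lip 6 mm wide and 4 mm high all round. Origin: centre of its underside, z up. Starts 160 to 205 mm before the bridge's centre, up to 35 mm off the passage's centre line and turned up to 0.4 rad from it, +x end towards the bridge. Centred, 35 mm shows at each end.
- bowl: Small white glazed bowl, loose, 64 mm across the rim, 40 mm high, standing on the middle of the bridge slab (rim 68 mm above the table). Origin at the centre of its foot. Leave alone.
- prop: Spare kiln prop, an upright clay cylinder 36 mm across and 50 mm high, loose, 125 to 150 mm from the bridge's centre towards the bridge's +y. Origin at the centre of its foot. Leave alone.
- vase: Small grey unfired vase, loose, 66 mm across at the belly, 110 mm high, 150 to 170 mm from the bridge's centre towards the bridge's -y. Origin at the centre of its foot. Leave alone.
- trimmer: Trimming tool with a wooden handle 12 mm thick and a wire loop, 135 mm long (along its x), lying on the table 160 to 185 mm from the bridge's centre, on the exit side (bridge's +x), across the passage line. Origin on the table under it, 70 mm from the handle's blunt end and 65 mm from the loop's end. Leave alone.
Not all that is in view belongs to the job. What is shaped like the bridge but purple is not meant.

How it is judged:
By the outcome, as a careful person would: the job done as asked, in the order asked, and still so for the second after the job is handed in, with the robot touching nothing.
It also fails if it takes over 72 s, if anything falls off the work surface, if the arm or the gripper's body presses on something with over 40 N, if the wrist force passes 120 N, or if a joint passes its speed limit or range.

ROBOT

A 6-joint arm with a two-finger parallel gripper is mounted at the origin on the work surface. World frame = base frame: x ahead of the robot, y to its left, z up, the work surface at z = 0. Lengths are in mm, angles in degrees, forces in N, time in s.
With the tool pointing down it reaches from about 325 to 900 mm from the base axis. Payload 6.1 kg.
Tool frame: the origin (TCP) lies at the very end of the fingers, on their centre line; the grasp point (between the pads) lies r.grasp_offset behind it (r.grasp_offset is the distance from the TCP to the grasp point, in mm); z points along the fingers, y is the line along which they close (so a half turn about z gives the same grasp; the last joint's range is limited). The gripper opens to 85 mm and grips with 20 to 120 N. Pads are 22 mm wide; open, the fingers measure 114 mm over their backs; the gripper's body (76 mm by 85 mm) begins 54 mm behind the grasp point. The pads swing forward as they close: fully open they stand 13 mm farther back than shut.
Start: joints at [64.91, 12.628, 87.462, -0, 79.91, -7.225], TCP at [191.731, 594.857, 231.3] pointing down, gripper open.
Joint ranges: [-170.65, 170.65], [-52.31, 119.04], [5.05, 147.46], [-71.25, 251.25], [11.57, 151.72], [-153.62, 153.62]. Speed limits (degrees/s): [147.25, 147.25, 172.46, 180, 180, 180].

INTERFACE

Orientations are given as a 3x3 rotation matrix whose columns are the frame's x, y, z axes.
In Python, from rig import status, read_camera, camera_params, r, look_for, cut_out, mark_of gives the robot as it stands. The module is installed in compiled form; this text tells all that it offers.
- The arm moves only by the tool drive_tool, never from a script. Its argument "targets" is a list of rows, each a list of 3 entries, a list of its own where there are three numbers: the shift along the tool's x, y, z in cm, then the turn, a rotation vector about the tool's x, y, z in rad, then the opening, from -1 (shut) to 1 (fully open), so that 0 is half open. A call has exactly 8 rows; each row is the pose to reach, as a shift and turn from the pose commanded when the call began, along the tool's axes at that moment; what a row does not reach only later rows make up. A row lasts 1/12 s, in which the tool goes at most 41.7 mm and 7.16 degrees, less where a joint would pass 70% of its speed; a pose out of reach is approached as far as the arm can. A call with a gripper value outside its range is refused whole. The fingers move at their own pace and stop on an object; "grip_force" is the grip in N (left out, the last holds). Time passes only in rows, so rows that repeat a pose let the fingers close, or fill a call up. It gives the time, the measured TCP pose, the force, the opening and the grip force at its end, in the units of the state.
- status.state(): the state, without advancing time (a new reading comes with each control period).
- read_camera(name): name is "scene" or "top" or "wrist"; returns (picture, depth): 400x640x3 uint8, red, green, blue; 400x640 float32, mm along the optical axis (not along the pixel's ray), 0 where there is no reading.
- camera_params(name): a dict with "intrinsics" (3x3 intrinsics, pixels), "position" and "rotation" of the camera in the world. Camera axes: x right, y down, z forward; pixel columns grow to the right and rows downward; lengths in mm; the calibration is good to about 2 mm. A picture is of the moment at which its call begins: read the wrist's pose just before it. camera_params takes no time and is no camera call; for the wrist camera it gives the pose at the moment of the call.
- r.sign_off(): hands the job in; it is judged then, once.
Trained networks look in the newest picture that a camera, given by its name, has taken for a name from the list of things; names that differ only in an ending like _2 or _b are one class to them, and where a whole thing is asked for, a point or a joint stands for the part that bears it (a point fixed in the world has none). Each returns a list of dicts, best first, with "confidence" (0 to 1); they miss things now and then, are a little off and sometimes report something else, mostly with a low value. They report only what shows in the picture. A call takes as long as a camera call. They do not tell look-alikes from the thing itself.
- look_for(name, camera): "box" ([left, top, right, bottom] in pixels, round what is visible of it).
- cut_out(name, camera): "mask" (400x640 bool, what is visible of it) and "box" ([left, top, right, bottom] in pixels, round what is visible of it).
- mark_of(name, camera): "pixel" ([column, row] in pixels: a listed point, or the origin of a listed thing).
The state is a dict: "time": time; "q": joint angles; "dq": joint speeds; "joint_efforts": joint torques, N m; "position": TCP position; "tool_rot": TCP orientation; "wrist_force": force on the tool from outside, world axes, zero at the start; "moment": the same for the moment, N m; "grip_width": finger opening in mm; "gripper_force": force on a finger pad.
Only numpy, scipy, OpenCV 4.12 (cv2) and the standard library are available. Lean on these libraries where they do the work, as an engineer would, in place of code of your own. Each camera call takes 0.05 s, during which the arm holds its last target. There are 200 camera calls.

## Working session

There is one attempt and no reset: what is moved stays moved. The work goes in short steps, Python scripts to look and compute and a tool call to move; the robot and the scene stay as the last step left them, time stands still between calls to the robot, and variables do not carry over. Pictures are saved under pics/ and viewed, at most 10 in all, crops included, and the job is handed in when it is done.

Besides the shell and the picture viewer there is one more tool, called as name([rows], argument=value, ...), one row to a line, values as JSON. drive_tool: Moves the arm, as the interface text tells. Its arguments: {"type":"object","properties":{"targets":{"type":"array"},"grip_force":{"type":"number"}},"required":["targets"]}

```bash
mkdir -p pics
cat > h.py <<'E'
import numpy as np, cv2
from rig import status, read_camera, camera_params, r, look_for, cut_out, mark_of
def cloud(cam,d):
    p=camera_params(cam);K=np.array(p["intrinsics"]);R=np.array(p["rotation"]);t=np.array(p["position"])
    v,u=np.mgrid[0:400,0:640]
    c=np.stack([(u-K[0,2])/K[0,0]*d,(v-K[1,2])/K[1,1]*d,d],-1)
    return c@R.T+t
def save(n,im): cv2.imwrite("pics/"+n,cv2.cvtColor(im,cv2.COLOR_RGB2BGR))
E
python3 - <<'E'
from h import *
for cam in ["top","scene"]:
    im,d=read_camera(cam);save(cam+"1.png",im);P=cloud(cam,d)
    print(cam,np.round(camera_params(cam)["position"]))
    for n in ["bridge","tray","bowl","prop","vase","trimmer"]:
        for o in cut_out(n,cam)[:3]:
            m=o["mask"]&(d>0);q=P[m]
            print(n,round(o["confidence"],2),np.round(o["box"]),np.round(np.median(q,0)) if len(q) else None, np.round(im[m].mean(0)) if len(q) else None)
s=status.state();print(s["time"],r.grasp_offset,np.round(s["tool_rot"],3),s["grip_width"])
E
```

```text
top [468. -62. 873.]
bridge 0.78 [393. 259. 428. 342.] [ 390. -273.   27.] [69. 28. 97.]
bridge 0.7 [292. 173. 333. 252.] [589. -79.  27.] [147. 149. 136.]
bridge 0.68 [355.  81. 393. 156.] [ 764. -204.   27.] [68. 26. 96.]
bowl 0.7 [296. 200. 329. 233.] [553. -74.  48.] [120. 117. 111.]
bowl 0.43 [300. 278. 334. 307.] [409. -85.  72.] [66. 61. 52.]
prop 0.79 [300. 131. 313. 154.] [699. -63.  49.] [123. 116. 102.]
prop 0.35 [299. 197. 330. 229.] [554. -74.  48.] [121. 118. 112.]
vase 0.96 [302. 275. 333. 306.] [410. -87.  71.] [65. 60. 51.]
trimmer 0.77 [389. 176. 400. 240.] [ 558. -244.   10.] [116.  89.  56.]
scene [1226. -291.  525.]
bridge 0.94 [174. 150. 220. 205.] [ 421. -277.   27.] [ 98.  54. 134.]
bridge 0.87 [240. 248. 315. 352.] [ 791. -206.   28.] [104.  57. 144.]
bridge 0.56 [285. 175. 342. 238.] [611. -89.  28.] [166. 170. 164.]
tray 0.58 [369. 176. 447. 207.] [584. 120.   9.] [160. 146. 122.]
bowl 0.6 [292. 168. 322. 196.] [542. -74.  57.] [139. 140. 138.]
prop 0.6 [334. 226. 358. 258.] [716. -67.  38.] [137. 135. 126.]
vase 0.85 [269. 119. 296. 176.] [424. -92.  58.] [79. 76. 70.]
trimmer 0.89 [214. 205. 226. 243.] [ 572. -247.   11.] [165. 141. 109.]
0.7 18.700000000000003 [[-0.952  0.307  0.   ]
 [ 0.307  0.952  0.   ]
 [-0.     0.    -1.   ]] 85.75254924769622
```

View pics/top1.png

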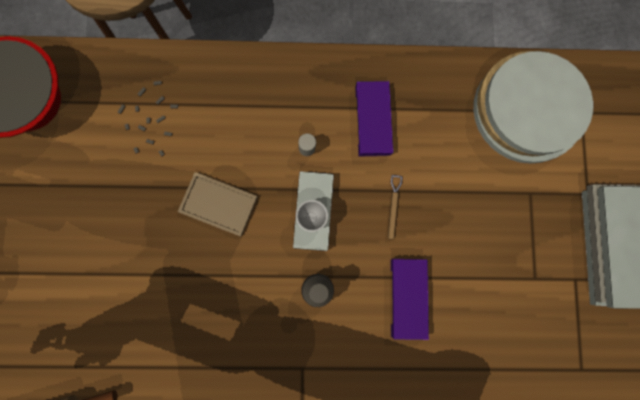

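View pics/scene1.png

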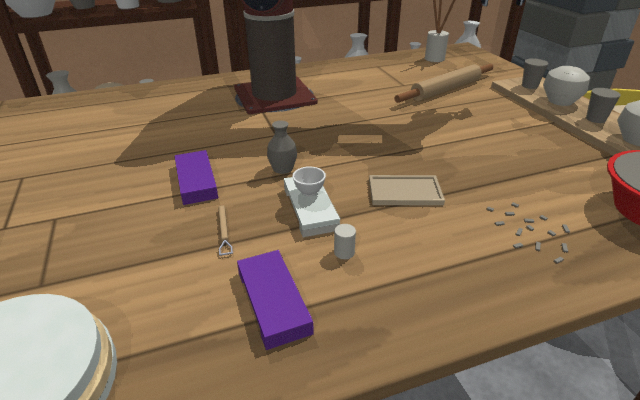

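Top: tray at about (218,203), white bridge with bowl at (313,211), prop (307,143), vase (318,290), trimmer (395,207). The two purple blocks are decoys. Next I'll fit poses.

```bash
cat >> h.py <<'E'
def fit(P,im,d,c,rad,zlo,zhi,col=None):
    m=(d>0)&(np.hypot(P[...,0]-c[0],P[...,1]-c[1])<rad)&(P[...,2]>zlo)&(P[...,2]<zhi)
    if col is not None: m&=col(im.astype(int))
    m=cv2.morphologyEx(m.astype(np.uint8),cv2.MORPH_OPEN,np.ones((3,3)))
    n,l,s,_=cv2.connectedComponentsWithStats(m)
    m=l==1+np.argmax(s[1:,4])
    q=P[m];(cx,cy),(w,h),a=cv2.minAreaRect(q[:,:2].astype(np.float32))
    if w<h: w,h,a=h,w,a-90
    return (round(cx,1),round(cy,1),round(w,1),round(h,1),round(a,1)),round(float(np.median(q[:,2])),1),len(q)
E
python3 - <<'E'
from h import *
for cam in ["top","scene"]:
    im,d=read_camera(cam);P=cloud(cam,d)
    print(cam,"bridge",fit(P,im,d,(565,-75),110,20,34))
    print(cam,"tray",fit(P,im,d,(584,120),110,5,20))
    m=np.hypot(P[...,0]-584,P[...,1]-120)<25;print(np.median(P[m][:,2]))
    for n,c in [("prop",(699,-63)),("vase",(410,-86)),("trim",(558,-244))]:
        m=(np.hypot(P[...,0]-c[0],P[...,1]-c[1])<75)&(P[...,2]>5)&(d>0);print(n,np.round(P[m].min(0)),np.round(P[m].max(0)))
E
```

```text
top bridge ((605.8, -80.1, 78.3, 69.9, -3.8), 27.1, 1025)
top tray ((578.7, 122.8, 141.0, 90.0, 69.6), 8.1, 2720)
7.409694076597589
prop [ 624. -112.    5.] [722. -44.  53.]
vase [ 375. -119.   33.] [438. -56. 114.]
trim [ 512. -265.    5.] [ 632. -235.   16.]
scene bridge ((567.4, -77.9, 161.1, 70.4, -3.7), 27.9, 1467)
scene tray ((578.8, 122.5, 140.8, 95.3, 69.9), 8.7, 1944)
8.22940078727214
prop [ 625. -112.    5.] [723. -45.  52.]
vase [ 389. -121.    5.] [440. -56. 111.]
trim [ 511. -264.    5.] [ 633. -235.   14.]
```

drive_tool([
  [[-42.3, -35.9, 5], [0, 0, -0.247], 0.3],
  [[-42.3, -35.9, 5], [0, 0, -0.247], 0.3],
  [[-42.3, -35.9, 5], [0, 0, -0.247], 0.3],
  [[-42.3, -35.9, 5], [0, 0, -0.247], 0.3],
  [[-42.3, -35.9, 5], [0, 0, -0.247], 0.3],
  [[-42.3, -35.9, 5], [0, 0, -0.247], 0.3],
  [[-42.3, -35.9, 5], [0, 0, -0.247], 0.3],
  [[-42.3, -35.9, 5], [0, 0, -0.247], 0.3],
])

```text
time: 1.47
position: [367.2, 311.4, 201.6]
tool_rot: [[-0.998, 0.064, 0.001], [0.064, 0.998, 0.0], [-0.001, 0.001, -1.0]]
wrist_force: [0.6, 0.6, -0.5]
grip_width: 55.5
gripper_force: 0.0
```

```bash
cat >> h.py <<'E'
C=np.array([566.3,-77.6]);A=np.deg2rad(-3.75);BY=np.array([np.cos(A),np.sin(A)]);BX=np.array([BY[1],-BY[0]])
def br(p): q=np.array(p[:2])-C; return np.round([q@BX,q@BY],1)
def tool():
    s=status.state();R=np.array(s["tool_rot"]);p=s["position"]
    print("t",s["time"],"bridgeXY",br(p),"z",round(p[2],1),"yaw off",round(float(np.degrees(np.arctan2(*(R[:2,1][::-1]))))-86.25,2),"tilt",np.round(R[:,2],3),"grip",round(s["grip_width"],1),"F",np.round(s["wrist_force"],1))
def tray(cam="top",c=None,rad=110):
    im,d=read_camera(cam);P=cloud(cam,d)
    f=fit(P,im,d,c,rad,4.5,18); (x,y,w,h,a)=f[0]
    print(cam,"tray bridgeXY",br((x,y)),"size",w,h,"yaw",round((a+93.75+90)%180-90,1) ,f[1:])
E
python3 -c "
from h import *
tool()"
```

```text
t 1.4667 bridgeXY [-375.2 -224.1] z 201.6 yaw off 0.06 tilt [ 0.001  0.    -1.   ] grip 55.5 F [ 0.6  0.6 -0.5]
```

drive_tool([
  [[-12.9, -18.0, 3], [0, 0, 0], 0.3],
  [[-12.9, -18.0, 8], [0, 0, 0], 0.3],
  [[-12.9, -18.0, 12], [0, 0, 0], 0.3],
  [[-12.9, -18.0, 17.2], [0, 0, 0], 0.3],
  [[-12.9, -18.0, 17.2], [0, 0, 0], 0.3],
  [[-12.9, -18.0, 17.2], [0, 0, 0], 0.3],
  [[-12.9, -18.0, 17.2], [0, 0, 0], 0.3],
  [[-12.9, -18.0, 17.2], [0, 0, 0], 0.3],
])

```text
time: 2.13
position: [480.6, 121.2, 22.9]
tool_rot: [[-0.998, 0.068, -0.01], [0.068, 0.998, -0.002], [0.01, -0.003, -1.0]]
wrist_force: [-1.6, 0.2, -0.6]
grip_width: 55.3
gripper_force: 0.0
```

Run:
```python
from h import *
tool();p=status.state()["position"]
im,d=read_camera("scene");P=cloud("scene",d);save("s2.png",im)
k=camera_params("scene");K=np.array(k["intrinsics"]);c=np.array(k["rotation"]).T@(np.array(p)-k["position"]);u,v=(K@c/c[2])[:2];print(u,v)
cv2.imwrite("pics/s2c.png",cv2.resize(cv2.cvtColor(im,cv2.COLOR_RGB2BGR)[int(v)-90:int(v)+50,int(u)-80:int(u)+110],None,fx=4,fy=4))
for s in(-35,35):
    g=np.array(p[:2])-s*BX*1
    m=(d>0)&(np.hypot(P[...,0]-g[0],P[...,1]-g[1])<20)&(P[...,2]>6);print(s,np.round(np.sort(P[m][:,2])[:8],1), np.round(P[m].min(0)),np.round(P[m].max(0)))
```

```text
t 2.1333 bridgeXY [-192.7  -98.5] z 22.9 yaw off -0.15 tilt [-0.01  -0.002 -1.   ] grip 55.3 F [-1.6  0.2 -0.6]
383.30172755268717 159.15486765201803
-35 [28.7 29.7 29.8 30.5 31.4 32.  32.3 32.4] [461.  68.  29.] [498. 103. 311.]
35 [28.1 28.2 28.9 29.2 29.6 29.9 30.2 30.6] [469. 138.  28.] [503. 176. 321.]
```

View pics/s2c.png

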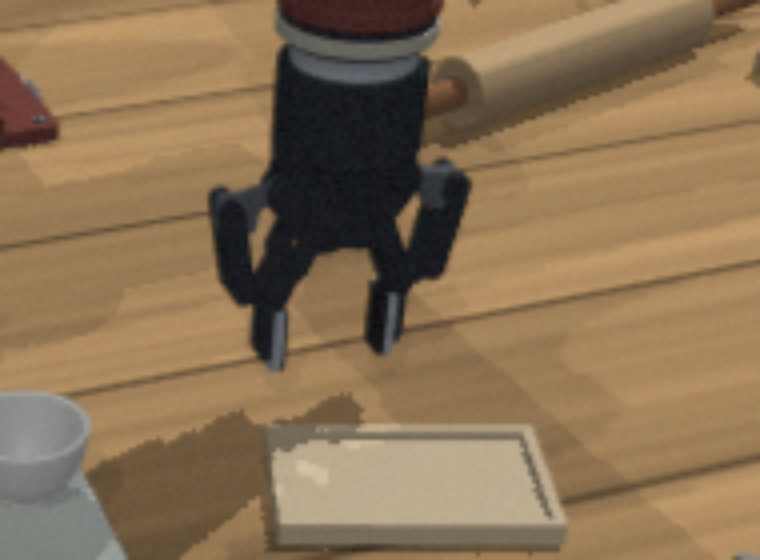

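Run:
```python
from h import *
tool();p=status.state()["position"]
im,d=read_camera("scene");P=cloud("scene",d)
for s in(-35,35):
    g=np.array(p[:2])-s*BX*1
    m=(d>0)&(np.hypot(P[...,0]-g[0],P[...,1]-g[1])<20)&(P[...,2]>6);print(s,np.round(np.sort(P[m][:,2])[:8],1))
tray("top",(579,123));tool()
```

```text
t 2.1833 bridgeXY [-194.5  -98.1] z 25.5 yaw off -0.17 tilt [-0.008 -0.001 -1.   ] grip 55.8 F [-0.4 -0.   0.7]
-35 [30.2 32.6 32.7 33.8 34.5 34.7 35.2 35.5]
35 [30.6 30.6 31.2 31.2 31.7 32.9 33.7 33.8]
top tray bridgeXY [-200.9   -0.6] size 140.9 90.0 yaw -16.8 (7.9, 2457)
t 2.2833 bridgeXY [-196.9  -95.8] z 29.5 yaw off -0.03 tilt [-0.001  0.    -1.   ] grip 55.8 F [-0.   0.3  0.8]
```

drive_tool([
  [[0, -0.5, 0.8], [0, 0, 0], 0.3],
  [[0, -1, 1.6], [0, 0, 0], 0.3],
  [[0, -1, 2.2], [0, 0, 0], 0.3],
  [[0, -1, 2.6], [0, 0, 0], 0.3],
  [[0, -1, 2.8], [0, 0, 0], 0.3],
  [[0, -1, 2.95], [0, 0, 0], 0.3],
  [[0, -1, 2.95], [0, 0, 0], 0.3],
  [[0, -1, 2.95], [0, 0, 0], 0.3],
])

```text
time: 2.95
position: [483.1, 115.3, 0.0]
tool_rot: [[-0.998, 0.065, 0.0], [0.065, 0.998, 0.0], [-0.0, 0.0, -1.0]]
wrist_force: [-1.1, -1.3, 0.6]
grip_width: 55.4
gripper_force: 0.0
```

drive_tool([
  [[-0.8, 0, 0], [0, 0, 0], 0.3],
  [[-1.4, 0, 0], [0, 0, 0], 0.3],
  [[-2.0, 0, 0], [0, 0, 0], 0.3],
  [[-2.5, 0, 0], [0, 0, 0], 0.3],
  [[-3.0, 0, 0], [0, 0, 0], 0.3],
  [[-3.5, 0, 0], [0, 0, 0], 0.3],
  [[-4.0, 0, 0], [0, 0, 0], 0.3],
  [[-4.0, 0, 0], [0, 0, 0], 0.3],
])

```text
time: 3.62
position: [524.1, 112.4, 0.0]
tool_rot: [[-0.998, 0.065, 0.001], [0.065, 0.998, 0.0], [-0.001, 0.0, -1.0]]
wrist_force: [0.2, -0.4, -0.9]
grip_width: 55.2
gripper_force: 0.0
```

Run:
```python
from h import *
tool();tray("top",(580,123),100)
im,d=read_camera("top");save("t3.png",im[100:300,120:440])
```

```text
t 3.6167 bridgeXY [-186.9  -54.6] z 0.0 yaw off 0.02 tilt [ 0.001  0.    -1.   ] grip 55.2 F [ 0.2 -0.4 -0.9]
top tray bridgeXY [-171.4    6.9] size 85.5 74.1 yaw 80.3 (8.0, 1052)
```

View pics/t3.png

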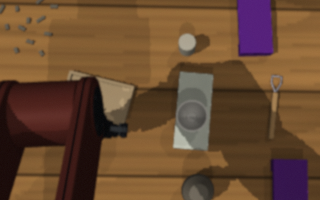

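Arm hides half the tray from the top, now at crop (70..133, 70..120). I'll use the scene camera.

Run:
```python
from h import *
im,d=read_camera("scene");P=cloud("scene",d)
b=fit(P,im,d,(585,123),100,4.5,15,lambda i:(i.max(2)>70)&(i[...,0]-i[...,2]>12))
x,y,w,h,a=b[0];print(br((x,y)),w,h,(a+183.75)%180-90,b[1:])
```

```text
[-204.4    9.7] 141.4 95.3 -9.449999999999989 (8.7, 2006)
```

drive_tool([
  [[-0.3, 0, 0], [0, 0, 0], 0.3],
  [[-0.7, 0, 0], [0, 0, 0], 0.3],
  [[-1.1, 0, 0], [0, 0, 0], 0.3],
  [[-1.6, 0, 0], [0, 0, 0], 0.3],
  [[0, 0, 0], [0, 0, 0], 0.3],
  [[1.5, 0, -0.5], [0, 0, 0], 0.3],
  [[1.5, 0, -4], [0, 0, 0], 0.3],
  [[1.5, 0, -7], [0, 0, 0], 0.3],
])

```text
time: 4.43
position: [506.1, 113.5, 69.4]
tool_rot: [[-0.998, 0.065, -0.004], [0.065, 0.998, -0.0], [0.004, -0.0, -1.0]]
wrist_force: [0.7, -0.4, -0.2]
grip_width: 55.4
gripper_force: 0.0
```

```bash
cat >> h.py <<'E'
def st(c=(585,123),rad=100):
    im,d=read_camera("scene");P=cloud("scene",d)
    b=fit(P,im,d,c,rad,4.5,15,lambda i:(i.max(2)>70)&(i[...,0]-i[...,2]>12))
    x,y,w,h,a=b[0];print("scene tray",br((x,y))-[0,2.5],w,h,round((a+183.75)%180-90,1),b[1:])
E
python3 - <<'E'
from h import *
tool();st();tool()
E
```

```text
t 4.4333 bridgeXY [-186.8  -72.6] z 69.4 yaw off 0.05 tilt [-0.004 -0.    -1.   ] grip 55.4 F [ 0.7 -0.4 -0.2]
scene tray [-209.5   17.1] 141.8 94.4 -3.2 (8.7, 2065)
t 4.4833 bridgeXY [-187.7  -66.7] z 77.0 yaw off 0.06 tilt [ 0.009  0.001 -1.   ] grip 55.9 F [5.3 2.4 4.3]
```

drive_tool([
  [[-4, 1, 0], [0, 0, 0], 0.3],
  [[-8, 2, 0], [0, 0, 0], 0.3],
  [[-12, 2, 0], [0, 0, 0], 0.3],
  [[-15, 2, 0], [0, 0, 0], 0.3],
  [[-16.5, 2, 0], [0, 0, 0], 0.3],
  [[-16.5, 2, 2], [0, 0, 0], 0.3],
  [[-16.5, 2, 4.5], [0, 0, 0], 0.3],
  [[-16.5, 2, 4.5], [0, 0, 0], 0.3],
])

```text
time: 5.15
position: [671.0, 122.4, 19.4]
tool_rot: [[-0.998, 0.065, -0.007], [0.065, 0.998, -0.0], [0.007, -0.001, -1.0]]
wrist_force: [-0.8, 0.4, -2.2]
grip_width: 55.7
gripper_force: 0.0
```

Run:
```python
from h import *
read_camera("top");read_camera("top");tool()
```

```text
t 5.25 bridgeXY [-206.9   93.2] z 23.5 yaw off 0.03 tilt [-0.003 -0.    -1.   ] grip 55.7 F [-0.1  0.4  0.2]
```

drive_tool([
  [[0, 0, 0.8], [0, 0, 0], 0.3],
  [[0, 0, 1.6], [0, 0, 0], 0.3],
  [[0, 0, 2.2], [0, 0, 0], 0.3],
  [[0, 0, 2.4], [0, 0, 0], 0.3],
  [[0, 0, 2.4], [0, 0, 0], 0.3],
  [[0.3, 0, 2.4], [0, 0, 0], 0.3],
  [[0.6, 0, 2.4], [0, 0, 0], 0.3],
  [[0.6, 0, 2.4], [0, 0, 0], 0.3],
])

```text
time: 5.92
position: [667.4, 123.3, 1.2]
tool_rot: [[-0.998, 0.065, -0.0], [0.065, 0.998, 0.0], [0.0, 0.0, -1.0]]
wrist_force: [-0.2, 0.1, -0.9]
grip_width: 55.7
gripper_force: 0.0
```

drive_tool([
  [[0.5, 0, 0.1], [0, 0, 0], 0.3],
  [[1.0, 0, 0.1], [0, 0, 0], 0.3],
  [[1.4, 0, 0.1], [0, 0, 0], 0.3],
  [[1.8, 0, 0.1], [0, 0, 0], 0.3],
  [[2.2, 0, 0.1], [0, 0, 0], 0.3],
  [[2.6, 0, 0.1], [0, 0, 0], 0.3],
  [[2.9, 0, 0.1], [0, 0, 0], 0.3],
  [[2.9, 0, 0.1], [0, 0, 0], 0.3],
])

```text
time: 6.58
position: [638.2, 125.1, -0.0]
tool_rot: [[-0.998, 0.065, -0.001], [0.065, 0.998, -0.0], [0.001, -0.0, -1.0]]
wrist_force: [0.3, 0.3, 0.2]
grip_width: 55.4
gripper_force: 0.0
```

Run:
```python
from h import *
im,d=read_camera("scene");save("s4.png",im[100:280,220:540]);tool();st();tool()
```

```text
t 6.6333 bridgeXY [-207.    58.6] z -0.1 yaw off 0.04 tilt [-0.001 -0.    -1.   ] grip 55.7 F [ 1.2 -0.2 -0.2]
scene tray [-1.604e+02  1.000e-01] 92.2 49.5 88.8 (8.7, 624)
t 6.6833 bridgeXY [-207.    58.7] z -0.2 yaw off 0.04 tilt [-0.001 -0.    -1.   ] grip 55.3 F [ 0.1  0.1 -0.7]
```

View pics/s4.png

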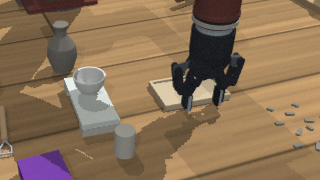

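drive_tool([
  [[0.1, 0, 0], [0, 0, 0], 0.3],
  [[0.27, 0, 0], [0, 0, 0], 0.3],
  [[0.27, 0, 0], [0, 0, 0], 0.3],
  [[0, 0, 0], [0, 0, 0], 0.3],
  [[-2, 0, -0.5], [0, 0, 0], 0.3],
  [[-2, 0, -4], [0, 0, 0.1], 0.3],
  [[-2, 2, -8], [0, 0, 0.2], 0.3],
  [[-2, 4, -8], [0, 0, 0.3], 0.3],
])

```text
time: 7.35
position: [666.2, 163.3, 87.1]
tool_rot: [[-0.932, 0.364, 0.009], [0.364, 0.932, 0.001], [-0.008, 0.004, -1.0]]
wrist_force: [2.1, -0.0, 1.8]
grip_width: 55.4
gripper_force: 0.0
```

Run:
```python
from h import *
tool();st((575,128));tray("top",(578,128),100);tool()
```

```text
t 7.35 bridgeXY [-246.9   84. ] z 87.1 yaw off -17.57 tilt [ 0.009  0.001 -1.   ] grip 55.4 F [ 2.1 -0.   1.8]
scene tray [-207.    -2.5] 141.3 95.1 -0.4 (8.6, 1969)
top tray bridgeXY [-2.072e+02 -2.000e-01] size 140.8 90.1 yaw 0.1 (7.9, 2823)
t 7.45 bridgeXY [-250.1   81.3] z 83.4 yaw off -17.21 tilt [ 0.006  0.002 -1.   ] grip 55.6 F [ 0.6 -0.5 -0.3]
```

drive_tool([
  [[3, 1.3, 0], [0, 0, 0.12], 0.3],
  [[6, 2.0, 0], [0, 0, 0.24], 0.3],
  [[9.3, 2.7, 0], [0, 0, 0.36], 0.3],
  [[9.3, 2.7, 0], [0, 0, 0.48], 0.3],
  [[9.3, 2.7, 0], [0, 0, 0.6], 0.3],
  [[9.3, 2.7, 0], [0, 0, 0.72], 0.3],
  [[9.3, 2.7, 0], [0, 0, 0.84], 0.3],
  [[9.3, 2.7, 0], [0, 0, 0.96], 0.3],
])

```text
time: 8.12
position: [583.4, 221.5, 78.9]
tool_rot: [[-0.239, 0.971, -0.002], [0.971, 0.239, -0.001], [-0.0, -0.002, -1.0]]
wrist_force: [0.3, -0.3, 0.6]
grip_width: 55.5
gripper_force: 0.0
```

drive_tool([
  [[0, 0, 0], [0, 0, 0.12], 0.3],
  [[0, 0, 0], [0, 0, 0.24], 0.3],
  [[0, 0, 0], [0, 0, 0.31], 0.3],
  [[0, 0, 0], [0, 0, 0.31], 0.3],
  [[0, 0, 2], [0, 0, 0.31], 0.3],
  [[0, 0, 4], [0, 0, 0.31], 0.3],
  [[0, 0, 5.5], [0, 0, 0.31], 0.3],
  [[0, 0, 5.5], [0, 0, 0.31], 0.3],
])

```text
time: 8.78
position: [580.7, 220.9, 20.4]
tool_rot: [[0.061, 0.998, -0.008], [0.998, -0.061, -0.002], [-0.002, -0.008, -1.0]]
wrist_force: [-0.0, -0.5, -1.6]
grip_width: 55.5
gripper_force: 0.0
```

Run:
```python
from h import *
read_camera("top");read_camera("top");tool();print(np.round(status.state()["q"],1))
```

```text
t 8.8833 bridgeXY [-299.7   -2.6] z 24.0 yaw off -89.81 tilt [-0.003 -0.001 -1.   ] grip 55.5 F [-0.6 -1.3 -0. ]
[13.6 25.3 95.4 -0.  59.4 17.1]
```

drive_tool([
  [[0, 0.2, 0.8], [0, 0, 0.003], 0.3],
  [[0, 0.2, 1.6], [0, 0, 0.003], 0.3],
  [[0, 0.2, 2.2], [0, 0, 0.003], 0.3],
  [[0, 0.2, 2.4], [0, 0, 0.003], 0.3],
  [[0, 0.2, 2.4], [0, 0, 0.003], 0.3],
  [[0, 0.2, 2.4], [0, 0, 0.003], 0.3],
  [[0, 0.2, 2.4], [0, 0, 0.003], 0.3],
  [[0, 0.2, 2.4], [0, 0, 0.003], 0.3],
])

```text
time: 9.55
position: [586.6, 222.1, 1.4]
tool_rot: [[0.067, 0.998, 0.001], [0.998, -0.067, 0.0], [0.0, 0.001, -1.0]]
wrist_force: [0.3, -0.6, 0.5]
grip_width: 55.4
gripper_force: 0.0
```

Run:
```python
from h import *
tool()
```

```text
t 9.55 bridgeXY [-300.4    0.6] z 1.4 yaw off -90.09 tilt [ 0.001  0.    -1.   ] grip 55.4 F [ 0.3 -0.6  0.5]
```

drive_tool([
  [[-0.5, 0, 0.1], [0, 0, 0], 0.3],
  [[-1.1, 0, 0.1], [0, 0, 0], 0.3],
  [[-1.8, 0, 0.1], [0, 0, 0], 0.3],
  [[-2.5, 0, 0.1], [0, 0, 0], 0.3],
  [[-3.2, 0, 0.1], [0, 0, 0], 0.3],
  [[-3.9, 0, 0.1], [0, 0, 0], 0.3],
  [[-4.6, 0, 0.1], [0, 0, 0], 0.3],
  [[-5.2, 0, 0.1], [0, 0, 0], 0.3],
])

```text
time: 10.22
position: [582.8, 169.2, 0.0]
tool_rot: [[0.067, 0.998, 0.0], [0.998, -0.067, 0.0], [0.0, 0.0, -1.0]]
wrist_force: [0.0, 1.4, -1.3]
grip_width: 55.2
gripper_force: 0.9
```

drive_tool([
  [[-0.7, 0, 0], [0, 0, 0], 0.3],
  [[-1.4, 0, 0], [0, 0, 0], 0.3],
  [[-2.1, 0, 0], [0, 0, 0], 0.3],
  [[-2.8, 0, 0], [0, 0, 0], 0.3],
  [[-3.5, 0, 0], [0, 0, 0], 0.3],
  [[-4.2, 0, 0], [0, 0, 0], 0.3],
  [[-4.8, 0, 0], [0, 0, 0], 0.3],
  [[-4.8, 0, 0], [0, 0, 0], 0.3],
])

```text
time: 10.88
position: [579.4, 120.7, -0.2]
tool_rot: [[0.068, 0.998, -0.0], [0.998, -0.068, -0.001], [-0.001, -0.0, -1.0]]
wrist_force: [-0.6, 0.2, -0.0]
grip_width: 55.5
gripper_force: 0.0
```

Run:
```python
from h import *
tool();st((574,35),105);tray("top",(574,35),95);tool()
im,d=read_camera("scene");save("s5.png",im[100:280,220:540])
```

```text
t 10.8833 bridgeXY [-1.987e+02  1.000e-01] z -0.2 yaw off -90.13 tilt [-0.    -0.001 -1.   ] grip 55.5 F [-0.6  0.2 -0. ]
scene tray [-118.2   -2.4] 141.4 95.0 -0.4 (8.6, 2075)
top tray bridgeXY [-119.    -0.4] size 141.5 90.4 yaw 0.1 (7.9, 2784)
t 10.9833 bridgeXY [-199.6   -0. ] z -0.3 yaw off -90.12 tilt [-0.001 -0.    -1.   ] grip 55.6 F [ 0.1 -0.3  0.1]
```

View pics/s5.png

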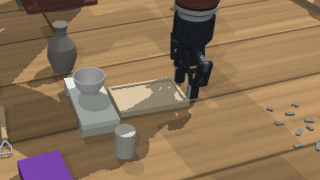

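drive_tool([
  [[-0.5, 0, 0], [0, 0, 0], 0.3],
  [[-1.1, 0, 0], [0, 0, 0], 0.3],
  [[-1.8, 0, 0], [0, 0, 0], 0.3],
  [[-2.5, 0, 0], [0, 0, 0], 0.3],
  [[-3.2, 0, 0], [0, 0, 0], 0.3],
  [[-3.9, 0, 0], [0, 0, 0], 0.3],
  [[-4.6, 0, 0], [0, 0, 0], 0.3],
  [[-5.2, 0, 0], [0, 0, 0], 0.3],
])

```text
time: 11.7
position: [575.9, 69.3, -0.1]
tool_rot: [[0.067, 0.998, -0.0], [0.998, -0.067, -0.0], [-0.0, -0.0, -1.0]]
wrist_force: [0.3, 1.5, -0.1]
grip_width: 55.3
gripper_force: 0.6
```

drive_tool([
  [[-0.7, 0, 0], [0, 0, 0], 0.3],
  [[-1.4, 0, 0], [0, 0, 0], 0.3],
  [[-2.1, 0, 0], [0, 0, 0], 0.3],
  [[-2.8, 0, 0], [0, 0, 0], 0.3],
  [[-3.4, 0, 0], [0, 0, 0], 0.3],
  [[-3.9, 0, 0], [0, 0, 0], 0.3],
  [[-4.3, 0, 0], [0, 0, 0], 0.3],
  [[-4.3, 0, 0], [0, 0, 0], 0.3],
])

```text
time: 12.37
position: [573.2, 26.5, -0.0]
tool_rot: [[0.068, 0.998, 0.0], [0.998, -0.068, -0.0], [-0.0, 0.0, -1.0]]
wrist_force: [-0.0, 0.3, 0.5]
grip_width: 55.6
gripper_force: 0.0
```

Run:
```python
from h import *
tool();im,d=read_camera("scene");save("s6.png",im[100:280,220:540]);tool()
P=cloud("scene",d);X=(P[...,:2]-C)@BX;Y=(P[...,:2]-C)@BY;i=im.astype(int)
m=(d>0)&(abs(Y)<60)&(P[...,2]>4.5)&(P[...,2]<15)&(i.max(2)>70)&(i[...,0]-i[...,2]>12)
for a,b in((-110,-37),(37,80)):
    k=m&(X>a)&(X<b);print(k.sum(),np.round(np.percentile(X[k],[1,99]),1),np.round(np.percentile(Y[k],[1,99]),1))
```

```text
t 12.3667 bridgeXY [-1.043e+02  1.000e-01] z -0.0 yaw off -90.12 tilt [ 0. -0. -1.] grip 55.6 F [-0.   0.3  0.5]
t 12.4167 bridgeXY [-104.7    0.2] z 0.1 yaw off -90.12 tilt [ 0. -0. -1.] grip 55.4 F [0.2 0.4 0. ]
796 [-93.7 -43. ] [-44.7  45.7]
163 [37.2 46.4] [-45.2  46. ]
```

View pics/s6.png

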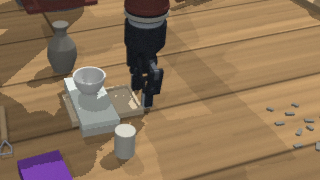

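drive_tool([
  [[-0.3, 0, 0], [0, 0, 0], 0.3],
  [[-0.6, 0, 0], [0, 0, 0], 0.3],
  [[-1.0, 0, 0], [0, 0, 0], 0.3],
  [[-1.3, 0, 0], [0, 0, 0], 0.3],
  [[-1.6, 0, 0], [0, 0, 0], 0.3],
  [[-1.9, 0, 0], [0, 0, 0], 0.3],
  [[-2.1, 0, 0], [0, 0, 0], 0.3],
  [[-2.2, 0, 0], [0, 0, 0], 0.3],
])

```text
time: 13.08
position: [571.8, 5.2, 0.1]
tool_rot: [[0.067, 0.998, 0.0], [0.998, -0.067, 0.0], [0.0, 0.0, -1.0]]
wrist_force: [0.2, 2.7, 1.2]
grip_width: 55.0
gripper_force: 1.3
```

```bash
cat >> h.py <<'E'
def ends():
  for cam in("scene","top"):
    im,d=read_camera(cam);P=cloud(cam,d);X=(P[...,:2]-C)@BX;Y=(P[...,:2]-C)@BY;i=im.astype(int)
    m=(d>0)&(abs(Y)<60)&(P[...,2]>4.5)&(P[...,2]<15)&((i.max(2)>70) if cam=="scene" else (d>0))&(i[...,0]-i[...,2]>8)
    for a,b in((-110,-37),(37,80)):
        k=m&(X>a)&(X<b)
        if k.sum()>20:
            print(cam,k.sum(),np.round(np.percentile(X[k],[1,99]),1),np.round(np.percentile(Y[k],[1,99]),1))
    k=(d>0)&(abs(P[...,2]-27.5)<4)&(abs(X)<50)&(abs(Y)<95)&(i.max(2)-i.min(2)<40)
    print(cam,"slab",np.round(np.percentile(X[k],[1,99]),1),np.round(np.percentile(Y[k],[1,99]),1))
E
python3 - <<'E'
from h import *
tool();ends();tool()
E
```

```text
t 13.0833 bridgeXY [-83.    0.1] z 0.1 yaw off -90.1 tilt [ 0.  0. -1.] grip 55.0 F [0.2 2.7 1.2]
scene 488 [-73.3 -42.6] [-44.   45.4]
scene 507 [37.4 67.2] [-44.6  46.1]
scene slab [-33.8  35.1] [-72.7  79.2]
top 596 [37.3 66.8] [-45.   43.9]
top slab [-33.9  34.3] [-78.4  77. ]
t 13.1833 bridgeXY [-82.9   0. ] z -0.0 yaw off -90.1 tilt [ 0. -0. -1.] grip 55.7 F [ 0.6  0.2 -0.4]
```

drive_tool([
  [[-0.1, 0, 0], [0, 0, 0], 0.3],
  [[-0.2, 0, 0], [0, 0, 0], 0.3],
  [[-0.3, 0, 0], [0, 0, 0], 0.3],
  [[-0.3, 0, 0], [0, 0, 0], 0.3],
  [[-0.3, 0, 0], [0, 0, 0], 0.3],
  [[1, 0, 0], [0, 0, 0], 0.3],
  [[3, 0, 0], [0, 0, 0], 0.3],
  [[5, 0, 0], [0, 0, 0], 0.3],
])

```text
time: 13.85
position: [574.9, 55.9, -0.3]
tool_rot: [[0.068, 0.998, -0.0], [0.998, -0.068, -0.0], [-0.0, -0.0, -1.0]]
wrist_force: [0.6, 0.5, 0.4]
grip_width: 55.6
gripper_force: 0.0
```

Run:
```python
from h import *
tool();ends();tool()
```

```text
t 13.85 bridgeXY [-133.8   -0.2] z -0.3 yaw off -90.17 tilt [-0. -0. -1.] grip 55.6 F [0.6 0.5 0.4]
scene 437 [-69.7 -42.5] [-45.2  45.7]
scene 557 [37.4 70.1] [-44.4  46. ]
scene slab [-33.8  35. ] [-73.6  79.1]
top 659 [-70.  -37.3] [-44.9  43.7]
top 651 [37.3 69.5] [-45.   43.7]
top slab [-34.6  34.3] [-78.3  77.2]
t 13.95 bridgeXY [-135.9   -0.5] z -0.3 yaw off -89.95 tilt [-0.  0. -1.] grip 55.2 F [0.2 1.1 0.4]
```

Centred within 1 mm and square. Move clear and take a final look.

drive_tool([
  [[2, 0, -1], [0, 0, 0], 0.3],
  [[4, 0, -4], [0, 0, 0], 0.3],
  [[6, 0, -8], [0, 0, 0], 0.3],
  [[8, 0, -11], [0, 0, 0], 0.3],
  [[10, 0, -14], [0, 0, 0], 0.3],
  [[12, 0, -15], [0, 0, 0], 0.3],
  [[12, 0, -15], [0, 0, 0], 0.3],
  [[12, 0, -15], [0, 0, 0], 0.3],
])

```text
time: 14.62
position: [583.3, 175.8, 150.6]
tool_rot: [[0.065, 0.998, 0.002], [0.998, -0.065, -0.0], [-0.0, 0.002, -1.0]]
wrist_force: [0.3, 0.2, -0.6]
grip_width: 55.5
gripper_force: 0.0
```

Run:
```python
from h import *
ends();im,d=read_camera("top");save("t7.png",cv2.resize(im[100:330,180:460],None,fx=2.5,fy=2.5));P=cloud("top",d)
for n,c in [("prop",(699,-63)),("vase",(410,-86)),("trim",(558,-244))]:
    m=(np.hypot(P[...,0]-c[0],P[...,1]-c[1])<75)&(P[...,2]>5)&(d>0);print(n,np.round(P[m].min(0)),np.round(P[m].max(0)))
```

```text
scene 438 [-69.8 -42.5] [-44.7  45.6]
scene 550 [37.5 70.1] [-44.6  45.4]
scene slab [-34.  35.] [-72.9  79.3]
top 667 [-69.9 -37.4] [-45.   43.6]
top 653 [37.3 69.5] [-44.9  43.8]
top slab [-34.7  34.3] [-78.1  77.3]
prop [ 624. -112.    5.] [721. -44.  52.]
vase [ 375. -119.   34.] [438. -56. 113.]
trim [ 512. -265.    5.] [ 632. -235.   15.]
```

View pics/t7.png

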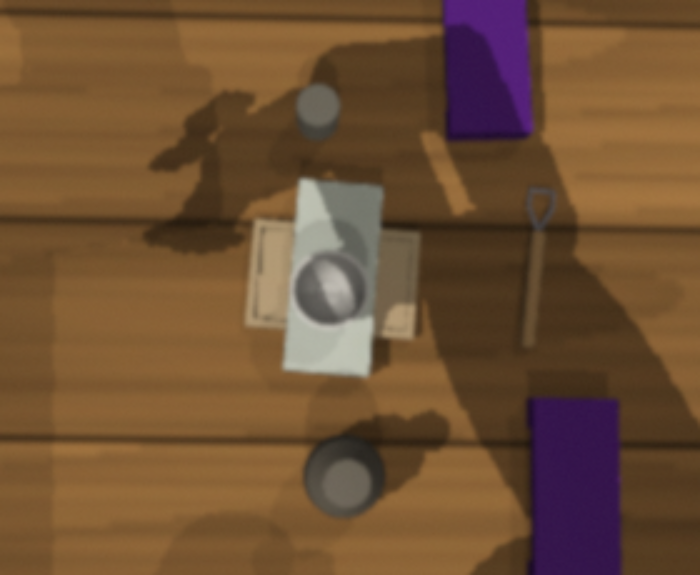

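The tray sits square under the white bridge with equal ends showing (columns 247–290 and 378–420). The bowl, prop, vase and trimmer look unmoved.

```bash
python3 -c "
from rig import r
print(r.sign_off())"
```

```text
the job is handed in; nothing more can be done
None
```

The tray is square and centred under the white bridge to within about 1 mm, pushed flat along the table all the way. The bowl, vase, prop and trimmer look unmoved, the arm is clear, and the job was handed in at about 15 s.

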